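# Unmould a clay house plaque and seat it in its drying setter

## Task

Take the stiff clay house plaque by its two side edges, lift it out of the white plaster mould and set it down flat on the plywood ware board, and let go of it there. Then take it again by its base and its ridge and lower it into the house-shaped pocket of the wooden drying setter, face up and ridge to ridge, flat on the pocket's floor, and leave it there. The clay is brittle, so never drop it: both times keep hold until it rests on what is under it; and leave the mug, the clay disc and the brush where they are.

Things in the scene. Friction and masses are not known exactly. Their poses are not given: they have to be found in the camera images.
- house: Loose rigid cream clay plaque, house outline, 0.12 kg, 20 mm thick. Origin: middle of the underside; z up out of its face (door, windows 1 mm proud). Base edge 60 mm wide at x=-29.5 mm; side edges at y=+-30 mm, from x=-29.5 to +12.5 mm; then 45 degree roof slopes to the ridge, a straight edge 26 mm wide at x=+29.5 mm. It starts face up on the mould's cavity floor, axes as the mould's.
- house_ridge (a point): Middle of the plaque's ridge edge at its underside (house x = +29.5 mm); same axes as the house.
- mould: Fixed white plaster mould, 96 x 96 x 36 mm, left or right of the board. Origin under its centre, z up. House-shaped cavity, centre and axes as the house; floor 12 mm up, walls 24 mm higher, leaning out 8 degrees, 1.5 mm play at the floor. Both sides (+-y) are cut away to floor level from x=-26 to +12 mm, through to the outside, for fingers; base and ridge are walled in.
- setter: Fixed wooden drying setter, 98 x 98 x 36 mm, across the board from the mould. Origin under its centre, z up. House-shaped pocket, axes as the house (ridge to +x), centred; floor 12 mm up, walls 24 mm higher, leaning out 10 degrees, 2 mm play at the floor. Side walls whole; base and ridge walls cut away for |y| < 20 mm to floor level, through to the outside, for fingers.
- pocket (a point): Centre of the setter's pocket floor, 12 mm above the setter's origin; same axes. The house's origin lies here when seated.
- pocket_ridge (a point): Where the middle of the house's ridge edge comes to lie: on the pocket floor, 29.5 mm along the setter's +x from its centre.
- board: Fixed plywood ware board between mould and setter, 160 (x) x 140 (y) x 12 mm; origin at the centre of its underside, top 12 mm above it. Empty at the start.
- mug: Bystander: clay mug, 76 mm across, 85 mm high, origin at the centre of its underside. Loose.
- disc: Bystander: flat clay disc, 90 mm across, 10 mm thick, origin at the centre of its underside. Loose.
- brush: Bystander: flat paintbrush lying crosswise on the table, 170 mm long. Loose.
There are look-alikes about, which are no part of the job. Leave any black or turquoise look-alike of the house alone.

How it is judged (in metres and radians):
On the way, in this order (a step that is already met when the one before it is completed fails the run):
1. the plaque is held clear above the mould (z of house in the frame of mould above 0.045 m and contact force between house and the fingers above 0.5 N), for 0.1 s.
2. the plaque is held down flat on the ware board (z of house in the frame of board between 0.009 and 0.015 m and x of house in the frame of board between -0.08 and 0.08 m and y of house in the frame of board between -0.07 and 0.07 m and angle between house's own z axis and vertical below 0.08 rad and contact force between house and the fingers above 0.5 N), for 0.1 s.
3. the plaque lies flat and still on the ware board, let go (z of house in the frame of board between 0.009 and 0.015 m and x of house in the frame of board between -0.08 and 0.08 m and y of house in the frame of board between -0.07 and 0.07 m and angle between house's own z axis and vertical below 0.08 rad and linear speed of house below 0.02 m/s and angular speed of house below 0.2 rad/s and contact force between house and the fingers below 0.05 N), for 0.2 s.
4. the plaque lies flat on the pocket's floor, square, while the fingers still hold it (angle between house's own z axis and vertical below 0.08 rad and z of house in the frame of pocket below 0.003 m and horizontal distance between house and pocket below 0.006 m and horizontal distance between house_ridge and pocket_ridge below 0.007 m and angle between the x axis of house and the x axis of setter, either way round below 0.12 rad and contact force between house and the fingers above 0.5 N), for 0.1 s.
At the end, for the whole second after the job is handed in: The plaque lies in the setter's pocket, face up: underside within 3 mm of the pocket floor, centre within 6 mm and ridge within 7 mm of theirs, square within 0.12 rad, tilted less than 0.08 rad, at rest and released (angle between house's own z axis and vertical below 0.08 rad and z of house in the frame of pocket below 0.003 m and horizontal distance between house and pocket below 0.006 m and horizontal distance between house_ridge and pocket_ridge below 0.007 m and angle between the x axis of house and the x axis of setter, either way round below 0.12 rad and linear speed of house below 0.02 m/s and angular speed of house below 0.2 rad/s and contact force between house and the fingers below 0.05 N); the robot touches nothing.
It fails at once if the mug is shifted by more than 30 mm (distance of mug from where it was at the start of the episode above 0.03 m).
It fails at once if the disc is shifted by more than 30 mm (distance of disc from where it was at the start of the episode above 0.03 m).
It fails at once if the brush is shifted by more than 30 mm (distance of brush from where it was at the start of the episode above 0.03 m).
It also fails if it takes over 54 s, if anything falls off the work surface, if the arm or the gripper's body presses on something with over 40 N, if the wrist force passes 120 N, or if a joint passes its speed limit or range.

## Robot

A 6-joint arm with a two-finger parallel gripper is mounted at the origin on the work surface. World frame = base frame: x ahead of the robot, y to its left, z up, the work surface at z = 0. Lengths are in mm, angles in degrees, forces in N, time in s.
With the tool pointing down it reaches from about 350 to 950 mm from the base axis. Payload 17.4 kg.
Tool frame: the origin (TCP) lies midway between the tips of the shut fingers; the grasp point (between the pads) lies 19 mm behind it; z points along the fingers, y is the direction in which the jaws open and shut (so a half turn about z gives the same grasp; the last joint's range is limited). The gripper opens to 93 mm and grips with 3 to 60 N. Pads are 15 mm wide; open, the fingers measure 128 mm over their backs; the gripper's body (75 mm by 188 mm) begins 65 mm behind the grasp point.
Start: joints at [-65.478, 6.646, 82.598, -0, 90.757, -2.166], TCP at [303.16, -603.097, 218.646] pointing down, gripper open.
Joint ranges: [-162.19, 162.19], [-47.58, 125.68], [4.15, 143.07], [-65.23, 245.23], [0.69, 171.88], [-170.13, 170.13]. Speed limits (degrees/s): [108.29, 108.29, 127.2, 180, 180, 180].

## Interface

Orientations are given as [roll, pitch, yaw] about the fixed x, y, z axes, in that order (R = Rz(yaw) Ry(pitch) Rx(roll)).
In Python, from bench import telemetry, get_image, workorder, trace, tip_of gives the robot as it stands. The module is installed in compiled form; this text tells all that it offers.
- The arm moves only by the tool play_rows, never from a script. Its argument "plan" is one flat list of numbers, 7 for each row, row after row: the shift along the world's x, y, z in m, then the turn, a rotation vector about the world's x, y, z in rad, then the finger opening in m, from 0 to 0.093. In form: [x, y, z, rx, ry, rz, claw, x, y, z, rx, ry, rz, claw, ...]. A call has 1 to 5 rows; each row shifts and turns the commanded pose from where the row before left it; what a row does not reach is not made up. A row lasts 1/12 s, in which the tool goes at most 41.7 mm and 7.16 degrees, less where a joint would pass 70% of its speed; a pose out of reach is approached as far as the arm can. A call with a gripper value outside its range is refused whole. The fingers move at their own pace and stop on an object; the grip force is fixed at half the most. Time passes only in rows, so rows that do not move let the fingers close. It gives the time, the measured TCP pose, the force and the opening at its end, in the units of the state.
- telemetry.observe(): the state, without advancing time (a new reading comes with each control period).
- get_image(name): name is "scene" or "top" or "wrist"; returns a dict with "pixels" (400x640x3 uint8, red, green, blue), "fx", "fy", "cx", "cy" (pixels), "world_to_cam" (4x4, takes a point from world to camera coordinates). Camera axes: x right, y down, z forward; pixel columns grow to the right and rows downward; lengths in mm; the calibration is good to about 2 mm. A picture is of the moment at which its call begins. There is no depth.
- workorder.finish_job(): hands the job in, once; it reports no verdict.
Trained networks look in a picture, given as the dict that the camera call returned (one of the last four; its "shot" number tells which), for a name from the list of things; names that differ only in an ending like _2 or _b are one class to them, and where a whole thing is asked for, a point or a joint stands for the part that bears it (a point fixed in the world has none). Each returns a list of dicts, best first, with "score" (0 to 1); they miss things now and then, are a little off and sometimes report something else, mostly with a low value. They report only what shows in the picture. A call takes as long as a camera call. They do not tell look-alikes from the thing itself.
- trace(picture, name): "region" (400x640 bool, what is visible of it).
- tip_of(picture, name): "centre" ([x, y, z] in mm, in the coordinates of the camera as it stood for that picture, good to about 4 mm: a listed point, or the origin of a listed thing).
The state is a dict: "clock": time; "qpos": joint angles; "qvel": joint speeds; "joint_efforts": joint torques, N m; "tool_pos": TCP position; "orientation": TCP orientation; "contact_force": force on the tool from outside, world axes, zero at the start; "ft_torque": the same for the moment, N m; "finger_gap": opening from 0.0 (shut) to 1.0 (fully open).
Only numpy, scipy, OpenCV 4.12 (cv2) and the standard library are available. Lean on these libraries where they do the work, as an engineer would, in place of code of your own. Each camera call takes 0.05 s, during which the arm holds its last target. There are 200 camera calls.

## Working session

There is one attempt and no reset: what is moved stays moved. The work goes in short steps, Python scripts to look and compute and a tool call to move; the robot and the scene stay as the last step left them, time stands still between calls to the robot, and variables do not carry over. Pictures are saved under pics/ and viewed, about 8 in all and at most 12, crops included, and the job is handed in when it is done.

Besides the shell and the picture viewer there is one more tool, called after "Call:" by a JSON object that holds its "fn" and its "kwargs", one argument or row to a line. play_rows: Moves the arm, as the interface text tells. Its arguments: {"type":"object","properties":{"plan":{"type":"array"}},"required":["plan"]}

```bash
mkdir -p pics; cat > h.py <<'E'
import numpy as np, cv2
from bench import telemetry, get_image, workorder, trace, tip_of
def w(p,c):
    T=np.linalg.inv(p["world_to_cam"]); return (T@np.r_[c,1])[:3]
def px(p,X):
    c=(np.array(p["world_to_cam"])@np.r_[X,1])[:3]; return p["fx"]*c[0]/c[2]+p["cx"],p["fy"]*c[1]/c[2]+p["cy"]
def onz(p,u,v,z):
    T=np.linalg.inv(p["world_to_cam"]); d=T[:3,:3]@[(u-p["cx"])/p["fx"],(v-p["cy"])/p["fy"],1]; o=T[:3,3]
    return o+d*(z-o[2])/d[2]
def save(p,n): cv2.imwrite("pics/"+n,p["pixels"][:,:,::-1])
E
python3 - <<'E'
from h import *
a=get_image("scene");b=get_image("top")
cv2.imwrite("pics/a.png",cv2.resize(np.vstack([a["pixels"],b["pixels"]])[:,:,::-1],(480,600),interpolation=cv2.INTER_AREA)) 
save(b,"top.png"); save(a,"scene.png")
for n in ["house","house_ridge","mould","setter","pocket","pocket_ridge","board","mug","disc","brush"]:
  for nm,p in (("s",a),("t",b)):
    print(n,nm,[(round(d["score"],2),np.round(w(p,d["centre"])).tolist(),np.round(px(p,w(p,d["centre"]))).tolist()) for d in tip_of(p,n)[:4]])
print(telemetry.observe())
E
```

```text
house s [(0.93, [398.0, -220.0, -3.0], [242.0, 174.0]), (0.84, [539.0, -261.0, 9.0], [236.0, 223.0]), (0.71, [494.0, -406.0, 1.0], [172.0, 223.0])]
house t [(0.97, [404.0, -215.0, 3.0], [388.0, 267.0]), (0.9, [502.0, -408.0, 2.0], [463.0, 229.0]), (0.67, [540.0, -258.0, 12.0], [405.0, 213.0])]
house_ridge s [(0.94, [565.0, -269.0, 10.0], [235.0, 233.0]), (0.77, [427.0, -221.0, -1.0], [244.0, 183.0]), (0.69, [528.0, -401.0, -3.0], [176.0, 236.0])]
house_ridge t [(0.69, [435.0, -218.0, 2.0], [389.0, 254.0]), (0.66, [524.0, -400.0, 2.0], [461.0, 221.0])]
mould s [(0.63, [538.0, -258.0, 1.0], [238.0, 224.0])]
mould t [(0.72, [541.0, -256.0, -1.0], [403.0, 213.0]), (0.33, [659.0, -238.0, 3.0], [397.0, 167.0])]
setter s [(0.72, [489.0, 233.0, -3.0], [420.0, 162.0])]
setter t [(0.85, [491.0, 239.0, 1.0], [210.0, 228.0])]
pocket s [(0.72, [487.0, 237.0, 9.0], [422.0, 158.0])]
pocket t [(0.83, [485.0, 236.0, 17.0], [209.0, 231.0]), (0.26, [543.0, -258.0, -3.0], [404.0, 212.0])]
pocket_ridge s [(0.77, [517.0, 248.0, 11.0], [431.0, 166.0])]
pocket_ridge t [(0.79, [515.0, 248.0, 16.0], [205.0, 2
[... 418 characters left out ...]
.0], [397.0, 167.0])]
{'clock': 1.1, 'qpos': array([-6.54780759e+01,  6.64498928e+00,  8.25988312e+01,  1.59372859e-03,
        9.07583290e+01, -2.16527427e+00]), 'qvel': array([-0.01751843, -0.0140987 , -0.01321245, -0.10107428,  0.11834239,
       -0.01239099]), 'joint_efforts': array([-2.81591041e-03, -7.21040797e+01, -6.22759438e+01,  7.79356831e-02,
        1.86327926e-02, -1.90032830e-05]), 'tool_pos': array([ 303.15473257, -603.07845596,  218.6482925 ]), 'orientation': array([-1.79997912e+02, -1.67366555e-03,  2.66872194e+01]), 'contact_force': array([-0.93101648, -0.08511837, -0.46621162]), 'ft_torque': array([-0.00995389,  0.06846119,  0.0773886 ]), 'finger_gap': 1.0016387525003396}
```

View pics/top.png

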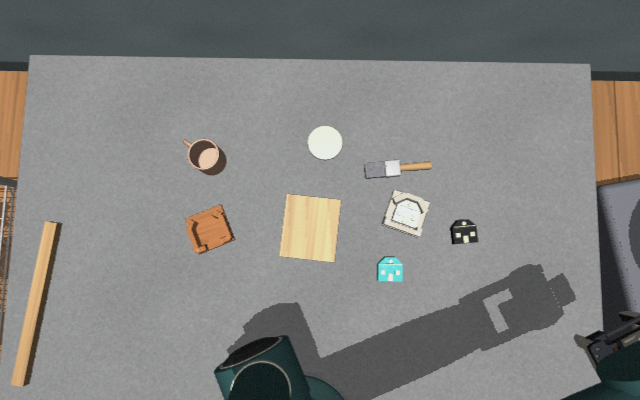

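```bash
python3 - <<'E'
from h import *
b=get_image("top")
for n,z in (("mould",36),("setter",36),("board",12)):
    m=trace(b,n)[0]["region"].astype(np.uint8)
    c=max(cv2.findContours(m,0,cv2.CHAIN_APPROX_NONE)[0],key=cv2.contourArea)
    P=np.array([onz(b,u,v,z)[:2] for u,v in c[:,0]],np.float32)
    print(n,cv2.minAreaRect(P))
I=b["pixels"][:,:,::-1]
A=cv2.resize(I[185:245,375:435],(400,400),interpolation=3);B=cv2.resize(I[200:260,180:240],(400,400),interpolation=3)
cv2.imwrite("pics/crop.png",np.hstack([A,B]))
E
```

```text
mould ((538.3055419921875, -256.6295471191406), (100.58857727050781, 99.91210174560547), 70.78836822509766)
setter ((487.922607421875, 232.2246856689453), (96.26181030273438, 103.62857055664062), 23.59246253967285)
board ((498.6480712890625, -17.899757385253906), (141.46498107910156, 160.9071807861328), 85.91907501220703)
```

View pics/crop.png

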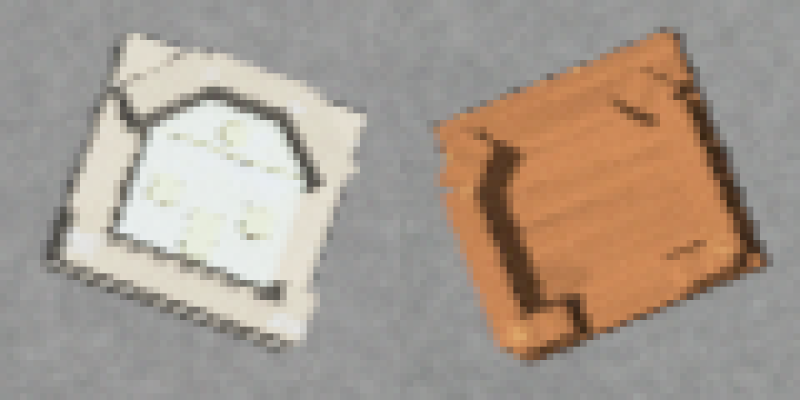

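Cream plaque in the white mould at about (406,213) fits the description. The black house at (464,232) and the turquoise house at (390,270) are look-alikes. The crop confirms a pale house seated in the mould, with its ridge pointing up and slightly right (yaw about -19°). The setter pocket has its ridge up and slightly left (about +21°).

Call:
{"fn": "play_rows", "kwargs": {
  "plan": [0.0157,0.0231,0,0,0,-0.0534,0.093,0.0157,0.0231,0,0,0,-0.0534,0.093,0.0157,0.0231,0,0,0,-0.0534,0.093,0.0157,0.0231,0,0,0,-0.0534,0.093,0.0157,0.0231,0,0,0,-0.0534,0.093]
}}

```text
clock: 1.72
tool_pos: [382.2, -486.5, 218.7]
orientation: [180.0, -0.0, 11.2]
contact_force: [0.1, -0.8, -0.4]
finger_gap: 0.999
```

Call:
{"fn": "play_rows", "kwargs": {
  "plan": [0.0157,0.0231,0,0,0,-0.0534,0.093,0.0157,0.0231,0,0,0,-0.0534,0.093,0.0157,0.0231,0,0,0,-0.0534,0.093,0.0157,0.0231,0,0,0,-0.0534,0.093,0.0157,0.0231,0,0,0,-0.0534,0.093]
}}

```text
clock: 2.13
tool_pos: [460.7, -370.9, 218.8]
orientation: [180.0, -0.0, -4.1]
contact_force: [-0.8, -0.5, -0.3]
finger_gap: 0.998
```

Call:
{"fn": "play_rows", "kwargs": {
  "plan": [0.0157,0.0231,0,0,0,-0.0534,0.093,0.0157,0.0231,0,0,0,-0.0534,0.093,0.0157,0.0231,0,0,0,-0.0534,0.093,0.0157,0.0231,0,0,0,-0.0534,0.093,0.0157,0.0231,0,0,0,-0.0534,0.093]
}}

```text
clock: 2.55
tool_pos: [539.3, -255.4, 218.8]
orientation: [180.0, -0.0, -19.4]
contact_force: [0.2, -0.9, 0.4]
finger_gap: 1.003
```

```bash
cat >> h.py <<'E'
def look(name,things,png=None):
    p=get_image(name)
    for n in things:
        print(n,[(round(d["score"],2),np.round(w(p,d["centre"]),1).tolist()) for d in tip_of(p,n)[:3]])
    if png: save(p,png)
    s=telemetry.observe(); print(s["clock"],s["tool_pos"].round(1),s["orientation"].round(1),s["contact_force"].round(1),s["finger_gap"])
    return p
def rect(p,n,z):
    m=trace(p,n)
    if not m: print(n,"none"); return
    m=m[0]["region"].astype(np.uint8)
    c=max(cv2.findContours(m,0,cv2.CHAIN_APPROX_NONE)[0],key=cv2.contourArea)
    P=np.array([onz(p,u,v,z)[:2] for u,v in c[:,0]],np.float32)
    print(n,cv2.minAreaRect(P))
E
python3 - <<'E'
from h import *
p=look("wrist",["house","house_ridge","mould"],"w1.png")
rect(p,"mould",36);rect(p,"house",32)
E
```

```text
house [(0.81, [399.1, -220.4, 1.4]), (0.74, [497.3, -407.9, 1.6]), (0.64, [537.2, -260.0, 13.0])]
house_ridge [(0.81, [425.5, -218.3, 2.2]), (0.69, [522.2, -401.3, 0.1]), (0.67, [567.8, -268.0, 15.6])]
mould []
2.75 [ 538.8 -256.2  218.6] [180.    0.  -19.1] [-0.3 -0.5  0.3] 0.9998533172186002
mould ((540.5413818359375, -260.3006896972656), (95.06340789794922, 98.92725372314453), 70.65447235107422)
house ((409.7915954589844, -221.22171020507812), (60.45399856567383, 67.79108428955078), 89.22126770019531)
```

View pics/w1.png

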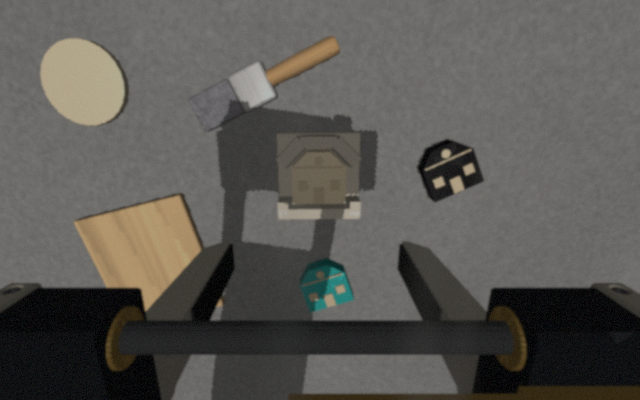

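The wrist view shows the mould square to the picture (u 277–361, v 133–218), with the cream plaque inside it. I'll turn the edges into world positions.

```bash
python3 - <<'E'
from h import *
p=get_image("wrist")
q=[onz(p,u,v,36)[:2] for u,v in((277,133),(361,133),(361,218),(277,218))]
print(np.mean(q,0),[np.linalg.norm(q[i]-q[i-1]).round(1) for i in range(4)])
print("tips",[onz(p,u,245,telemetry.observe()["tool_pos"][2]).round(1) for u in(233,400)], np.linalg.inv(p["world_to_cam"])[:3,3])
I=p["pixels"][120:230,260:380,::-1]
cv2.imwrite("pics/w1c.png",cv2.convertScaleAbs(cv2.resize(I,(600,550),interpolation=2),alpha=1.6))
X=np.array([540,-259])
c,s=np.cos(np.radians(-19.2)),np.sin(np.radians(-19.2))
for dx,dy in ((48,48),(48,-48),(-48,48),(-48,-48)): print(np.round(px(p,[X[0]+c*dx-s*dy,X[1]+s*dx+c*dy,36]),1))
E
```

```text
[ 539.185075   -261.95760399] [np.float64(95.7), np.float64(88.8), np.float64(95.7), np.float64(96.2)]
tips [array([ 558.4, -215.6,  218.7]), array([ 527.5, -304.2,  218.7])] [ 616.09989284 -284.90592729  385.86781637]
[270.9 133. ]
[361.7 133. ]
[274.3 218.3]
[358.1 218.3]
```

View pics/w1c.png

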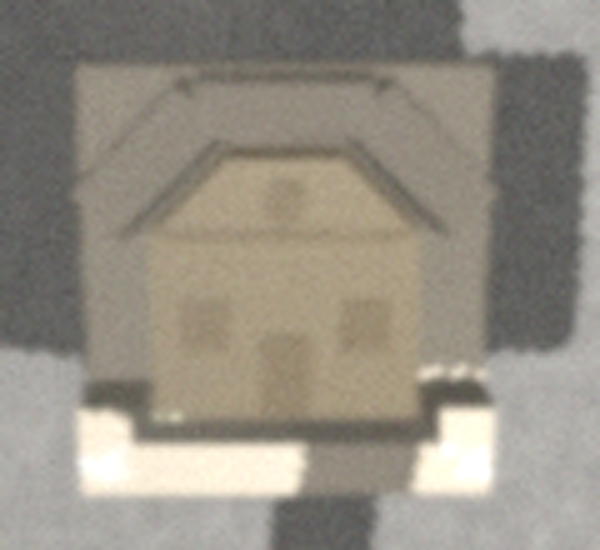

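Call:
{"fn": "play_rows", "kwargs": {
  "plan": [-0.0016,0,-0.032,0,0,0,0.093,-0.0016,0,-0.032,0,0,0,0.093,-0.0016,0,-0.032,0,0,0,0.093,-0.0016,0,-0.032,0,0,0,0.093,0,0,-0.03,0,0,0,0.093]
}}

```text
clock: 3.32
tool_pos: [531.2, -257.3, 59.0]
orientation: [180.0, 0.0, -19.3]
contact_force: [0.1, -1.4, -0.3]
finger_gap: 1.001
```

```bash
python3 - <<'E'
from h import *
p=look("wrist",["house","house_ridge","mould"],"w2.png")
rect(p,"mould",36);rect(p,"house",32)
I=p["pixels"][:,:,::-1]; cv2.imwrite("pics/w2b.png",cv2.convertScaleAbs(I,alpha=1.5))
E
```

```text
house [(0.87, [494.3, -405.5, 0.2]), (0.79, [533.2, -261.8, 14.5]), (0.69, [398.6, -216.5, 2.1])]
house_ridge [(0.96, [425.5, -216.0, 2.7]), (0.89, [524.0, -400.7, 0.1]), (0.77, [565.7, -269.5, 15.7])]
mould []
3.5167 [ 532.1 -257.2   61.6] [-180.     0.   -19.2] [-1.  -0.3  0.7] 0.9979636451145615
mould ((540.9686279296875, -259.1660461425781), (94.29960632324219, 99.42643737792969), 71.8344955444336)
house ((421.68170166015625, -227.37977600097656), (62.73975372314453, 35.78483200073242), 70.76533508300781)
```

View pics/w2b.png

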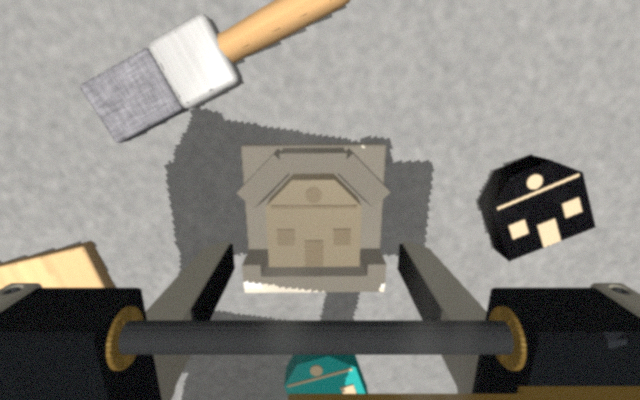

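The plaque (u 268–361, base v≈268) lies between the open fingers (u 233 and 400), square to them.

```bash
python3 - <<'E'
from h import *
p=get_image("wrist"); s=telemetry.observe(); t=s["tool_pos"]; a=np.radians(s["orientation"][2])
R=np.array([[np.cos(a),np.sin(a)],[-np.sin(a),np.cos(a)]])
loc=lambda X:(R@(np.array(X)[:2]-t[:2])).round(1)
print(p["fx"],p["cx"],p["cy"],p["world_to_cam"].round(3) if hasattr(p["world_to_cam"],"round") else "")
C=np.linalg.inv(p["world_to_cam"]); print("cam",loc(C[:3,3]),C[2,3]-t[2])
for n,u,v,z in (("tipL",233,245,t[2]),("tipR",400,245,t[2]),("hbL",268,268,32),("hbR",361,268,32),("mbL",244,291,36),("mbR",385,291,36),("ridgeL",292,178,32),("ridgeR",336,178,32)):
    print(n,loc(onz(p,u,v,z)))
I=p["pixels"][160:300,215:415,::-1]; cv2.imwrite("pics/w2c.png",cv2.convertScaleAbs(cv2.resize(I,(800,560),interpolation=2),alpha=1.5))
E
```

```text
324.93984205923385 315.67534441425914 202.46240141188548 [[-3.29000e-01 -9.44000e-01  0.00000e+00 -6.82700e+01]
 [-9.02000e-01  3.14000e-01  2.95000e-01  5.72171e+02]
 [-2.79000e-01  9.70000e-02 -9.55000e-01  4.18412e+02]
 [ 0.00000e+00  0.00000e+00  0.00000e+00  1.00000e+00]]
cam [82.1 -0.7] 167.46079723263665
tipL [ 5.2 45.7]
tipR [  5.2 -48.1]
hbL [-26.2  31.8]
hbR [-26.2 -31.7]
mbL [-41.6  48.3]
mbR [-41.6 -48.2]
ridgeL [36.6 14.1]
ridgeR [ 36.6 -13.4]
```

View pics/w2c.png

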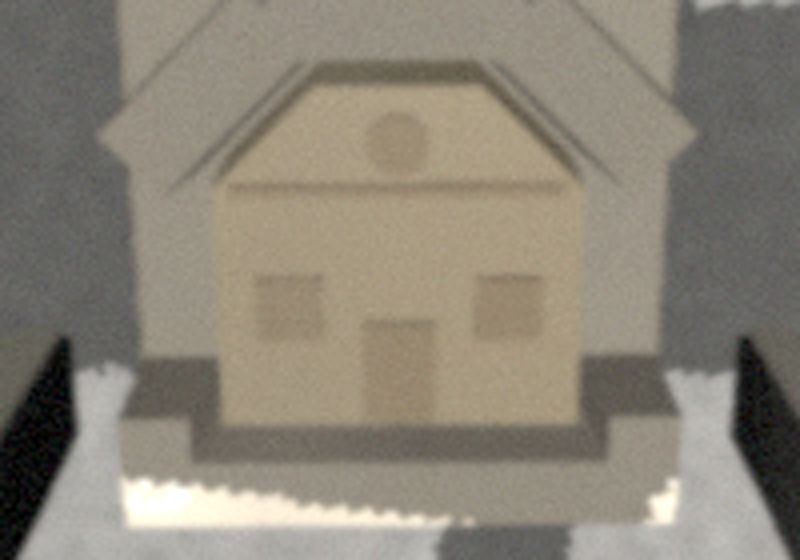

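Call:
{"fn": "play_rows", "kwargs": {
  "plan": [-0.0038,0.0015,0,0,0,0,0.093,0,0,-0.018,0,0,0,0.093,0,0,-0.018,0,0,0,0.093,0,0,-0.009,0,0,0,0.093,0,0,0,0,0,0,0.093]
}}

```text
clock: 4.08
tool_pos: [527.6, -254.7, 14.3]
orientation: [-180.0, 0.1, -19.2]
contact_force: [-1.0, 0.3, -0.3]
finger_gap: 1.0
```

```bash
python3 - <<'E'
from h import *
look("wrist",[],"w3.png")
E
```

```text
4.1333 [ 528.2 -255.    15.6] [-180.     0.   -19.2] [ 0.4 -0.  -0.3] 1.0020598631101347
```

Call:
{"fn": "play_rows", "kwargs": {
  "plan": [0,0,-0.001,0,0,0,0.075,0,0,0,0,0,0,0.064,0,0,0,0,0,0,0.05,0,0,0,0,0,0,0.05,0,0,0,0,0,0,0.05]
}}

```text
clock: 4.55
tool_pos: [528.6, -255.2, 15.1]
orientation: [180.0, -0.0, -19.2]
contact_force: [0.1, -0.1, 0.2]
finger_gap: 0.691
```

Call:
{"fn": "play_rows", "kwargs": {
  "plan": [0,0,0,0,0,0,0.05,0,0,0,0,0,0,0.05,0,0,0,0,0,0,0.05,0,0,0,0,0,0,0.05,0,0,0.002,0,0,0,0.05]
}}

```text
clock: 4.97
tool_pos: [528.2, -255.0, 16.3]
orientation: [-180.0, 0.0, -19.2]
contact_force: [-0.8, 0.5, -2.7]
finger_gap: 0.644
```

Call:
{"fn": "play_rows", "kwargs": {
  "plan": [0,0,0.006,0,0,0,0.05,0,0,0.01,0,0,0,0.05,0,0,0.015,0,0,0,0.05,0,0,0.02,0,0,0,0.05,0,0,0.02,0,0,0,0.05]
}}

```text
clock: 5.38
tool_pos: [528.3, -255.0, 89.0]
orientation: [-180.0, 0.0, -19.2]
contact_force: [0.8, 0.5, -1.0]
finger_gap: 0.641
```

```bash
python3 - <<'E'
from h import *
p=look("wrist",["house","house_ridge"],"w3.png")
cv2.imwrite("pics/w3b.png",np.vstack([cv2.convertScaleAbs(p["pixels"][100:400,:,::-1],alpha=1.3)]))
E
```

```text
house [(0.78, [533.4, -261.2, 88.8]), (0.77, [397.7, -219.7, -1.4]), (0.77, [494.6, -406.2, 0.6])]
house_ridge [(0.89, [429.6, -219.4, 2.9]), (0.74, [523.2, -404.6, -3.5]), (0.69, [564.6, -272.0, 86.4])]
5.5333 [ 529.2 -255.5   89.6] [180.   -0.2 -19.2] [ 0.4  0.3 -1.2] 0.6437554997613913
```

View pics/w3b.png

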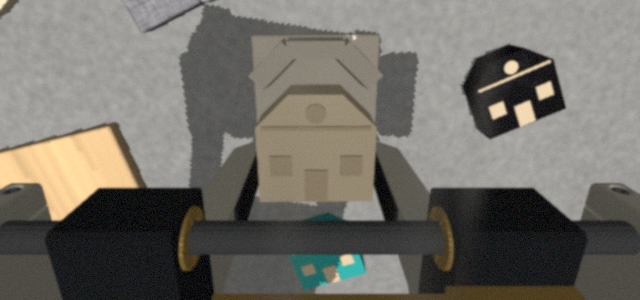

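The plaque is clear of the mould, level, and held between the fingers. Next I carry it to the board.

Call:
{"fn": "play_rows", "kwargs": {
  "plan": [-0.0036,0.012,0,0,0,0.0335,0.05,-0.0036,0.02,0,0,0,0.0335,0.05,-0.0036,0.028,0,0,0,0.0335,0.05,-0.0036,0.03,0,0,0,0.0335,0.05,-0.0036,0.03,0,0,0,0.0335,0.05]
}}

```text
clock: 5.95
tool_pos: [509.1, -133.3, 86.1]
orientation: [-180.0, 0.1, -9.5]
contact_force: [1.9, 1.8, -1.4]
finger_gap: 0.64
```

Call:
{"fn": "play_rows", "kwargs": {
  "plan": [-0.0036,0.03,0,0,0,0.0335,0.05,-0.0036,0.03,0,0,0,0.0335,0.05,-0.0036,0.028,0,0,0,0.0335,0.05,-0.0036,0.02,0,0,0,0.0335,0.05,-0.0036,0.012,0,0,0,0.0335,0.05]
}}

```text
clock: 6.37
tool_pos: [491.1, -12.7, 86.4]
orientation: [-180.0, 0.1, 0.3]
contact_force: [-0.1, -1.3, -0.9]
finger_gap: 0.642
```

Call:
{"fn": "play_rows", "kwargs": {
  "plan": [0,0,-0.02,0,0,0,0.05,0,0,-0.02,0,0,0,0.05,0,0,-0.015,0,0,0,0.05,0,0,-0.01,0,0,0,0.05,0,0,0,0,0,0,0.05]
}}

```text
clock: 6.78
tool_pos: [490.8, -15.0, 20.0]
orientation: [-180.0, 0.2, 0.0]
contact_force: [0.4, 0.3, -1.7]
finger_gap: 0.641
```

```bash
python3 - <<'E'
from h import *
p=look("wrist",["house","house_ridge","board"])
E
```

```text
house [(0.86, [497.2, -14.5, 15.5])]
house_ridge [(0.74, [531.0, -13.1, 19.0])]
board []
6.9833 [492.9 -15.2  23.6] [ 1.8e+02 -1.0e-01 -0.0e+00] [ 0.6 -0.  -0.8] 0.6384082666210116
```

Call:
{"fn": "play_rows", "kwargs": {
  "plan": [0,0,-0.003,0,0,0,0.05,0,0,-0.002,0,0,0,0.05,0,0,-0.0015,0,0,0,0.05,0,0,0,0,0,0,0.05,0,0,0,0,0,0,0.05]
}}

```text
clock: 7.4
tool_pos: [492.4, -15.1, 16.1]
orientation: [-180.0, 0.0, -0.0]
contact_force: [0.0, 0.4, -1.6]
finger_gap: 0.646
```

Call:
{"fn": "play_rows", "kwargs": {
  "plan": [0,0,-0.001,0,0,0,0.05,0,0,0,0,0,0,0.05,0,0,-0.0005,0,0,0,0.05,0,0,0,0,0,0,0.05,0,0,0,0,0,0,0.05]
}}

```text
clock: 7.82
tool_pos: [492.5, -15.1, 14.9]
orientation: [180.0, -0.0, -0.0]
contact_force: [-3.8, 0.2, 3.9]
finger_gap: 0.642
```

Call:
{"fn": "play_rows", "kwargs": {
  "plan": [0,0,-0.0005,0,0,0,0.05,0,0,0,0,0,0,0.05,0,0,0,0,0,0,0.05,0,0,0,0,0,0,0.064,0,0,0,0,0,0,0.07]
}}

```text
clock: 8.23
tool_pos: [492.6, -15.1, 14.2]
orientation: [180.0, -0.0, -0.0]
contact_force: [0.6, 0.1, -0.1]
finger_gap: 0.717
```

Call:
{"fn": "play_rows", "kwargs": {
  "plan": [0,0,0,0,0,0,0.085,0,0,0,0,0,0,0.093,0,0,0,0,0,0,0.093,0,0,0,0,0,0,0.093,0,0,0,0,0,0,0.093]
}}

```text
clock: 8.65
tool_pos: [492.5, -15.1, 14.1]
orientation: [-180.0, 0.0, -0.0]
contact_force: [-1.1, -0.3, 0.3]
finger_gap: 0.996
```

Call:
{"fn": "play_rows", "kwargs": {
  "plan": [0,0,0.015,0,0,0,0.093,0,0,0.03,0,0,0,0.093,0,0,0.04,0,0,0,0.093,0,0,0.03,0,0,0,0.093,0,0,0.015,0,0,0,0.093]
}}

```text
clock: 9.07
tool_pos: [493.5, -15.2, 148.5]
orientation: [180.0, -0.3, -0.0]
contact_force: [0.9, -0.4, 0.5]
finger_gap: 1.002
```

```bash
python3 - <<'E'
from h import *
p=look("wrist",["house","house_ridge","board"],"w4.png"); rect(p,"house",32)
E
```

```text
house [(0.78, [501.9, -15.6, 14.5]), (0.64, [398.8, -218.9, 1.3])]
house_ridge [(0.85, [428.3, -217.6, 1.1])]
board []
9.2667 [492.3 -15.1 143.6] [180.   0.  -0.] [-1.5  0.2 -1.2] 0.9978117061600671
house ((504.1932067871094, -14.681108474731445), (61.509742736816406, 60.01142883300781), 1.0805444717407227)
```

View pics/w4.png

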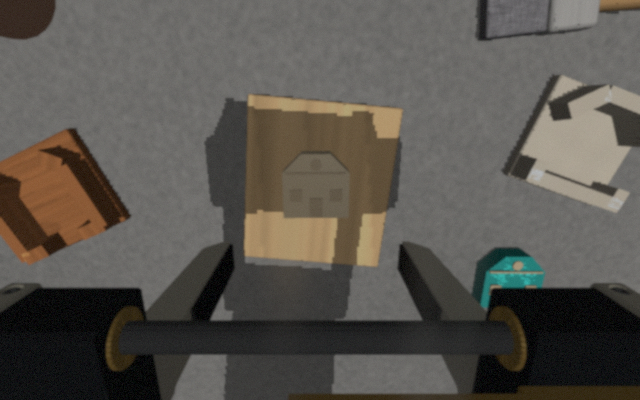

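The plaque lies flat on the board (u 283–350, v 152–217), released. Next I turn 90° for the base/ridge grasp.

Call:
{"fn": "play_rows", "kwargs": {
  "plan": [0.0016,0,0,0,0,0.1047,0.093,0.0016,0,0,0,0,0.1047,0.093,0.0016,0,0,0,0,0.1047,0.093,0.0016,0,0,0,0,0.1047,0.093,0.0016,0,0,0,0,0.1047,0.093]
}}

```text
clock: 9.73
tool_pos: [499.9, -15.1, 142.3]
orientation: [-179.9, 0.1, 30.3]
contact_force: [-0.2, -0.1, 0.1]
finger_gap: 0.998
```

Call:
{"fn": "play_rows", "kwargs": {
  "plan": [0,0,0,0,0,0.1047,0.093,0,0,0,0,0,0.1047,0.093,0,0,0,0,0,0.1047,0.093,0,0,0,0,0,0.1047,0.093,0,0,0,0,0,0.1047,0.093]
}}

```text
clock: 10.15
tool_pos: [499.8, -15.1, 142.3]
orientation: [-179.9, 0.1, 60.3]
contact_force: [-0.9, 1.1, 0.8]
finger_gap: 1.005
```

Call:
{"fn": "play_rows", "kwargs": {
  "plan": [0,0,0,0,0,0.1047,0.093,0,0,0,0,0,0.1047,0.093,0,0,0,0,0,0.1047,0.093,0,0,0,0,0,0.1047,0.093,0,0,0,0,0,0.1047,0.093]
}}

```text
clock: 10.57
tool_pos: [499.8, -15.1, 142.3]
orientation: [-179.9, -0.0, 90.3]
contact_force: [-0.6, 0.2, 0.1]
finger_gap: 1.001
```

Call:
{"fn": "play_rows", "kwargs": {
  "plan": [0,0,-0.025,0,0,0,0.093,0,0,-0.025,0,0,0,0.093,0,0,-0.025,0,0,0,0.093,0,0,-0.015,0,0,0,0.093,0,0,0,0,0,0,0.093]
}}

```text
clock: 10.98
tool_pos: [497.9, -14.9, 49.2]
orientation: [-179.6, -0.0, 90.0]
contact_force: [-1.0, -0.3, 0.5]
finger_gap: 1.002
```

```bash
python3 - <<'E'
from h import *
p=look("wrist",["house","house_ridge","setter","pocket","pocket_ridge"],"w5.png"); rect(p,"house",32); rect(p,"setter",36)
E
```

```text
house [(0.37, [720.2, -45.0, -1.6])]
house_ridge [(0.85, [529.8, -17.7, 16.7])]
setter []
pocket []
pocket_ridge []
11.2833 [501.  -15.2  55.2] [179.9   0.   90. ] [-0.3 -0.2 -0.1] 0.9970279677170504
house ((502.9184265136719, -13.307968139648438), (59.77875518798828, 65.92766571044922), 0.8987686634063721)
setter none
```

View pics/w5.png

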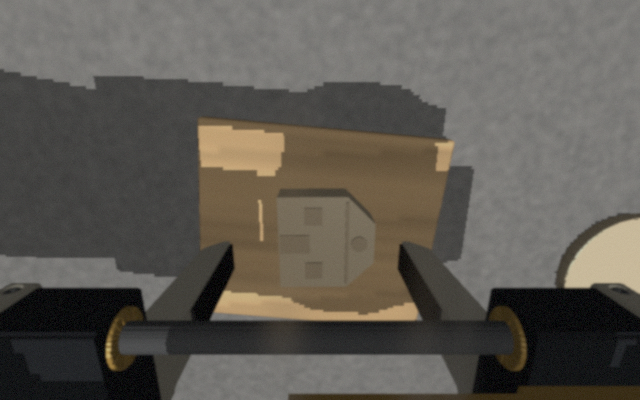

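```bash
python3 - <<'E'
from h import *
p=get_image("wrist"); t=telemetry.observe()["tool_pos"]; print(t)
for u,v,z in ((233,245,t[2]),(400,245,t[2]),(277,195,32),(277,285,32),(375,222,32),(375,262,32)): print(u,v,onz(p,u,v,z).round(1))
print(np.linalg.inv(p["world_to_cam"])[:3,3].round(1),p["cx"])
b=get_image("top"); rect(b,"house",32)
for n in ("house","house_ridge"): print([(w(b,d["centre"]).round(1)) for d in tip_of(b,n)])
m=[d["region"] for d in trace(b,"house")]
print([np.argwhere(x).mean(0) for x in m])
E
```

```text
[500.77433644 -15.10810256  54.82680775]
233 245 [453.1  -9.1  54.8]
400 245 [547.2  -9.2  54.8]
277 195 [476.2  13.6  32. ]
277 285 [473.9 -48.8  32. ]
375 222 [536.8  -4.   32. ]
375 262 [538.3 -31.9  32. ]
[499.3  68.5 222.2] 315.67534441425914
house ((400.10675048828125, -216.7607879638672), (58.19225311279297, 58.87136459350586), 0.3641175329685211)
[array([ 5.013e+02, -4.068e+02,  3.000e-01]), array([ 402.2, -219.7,    4.2])]
[array([ 432.3, -213.9,    3.1]), array([ 5.232e+02, -3.972e+02,  4.000e-01])]
[array([269.37967914, 389.91087344]), array([231.89273356, 463.85986159])]
```

Call:
{"fn": "play_rows", "kwargs": {
  "plan": [0.005,0,-0.015,0,0,0,0.093,0,0,-0.015,0,0,0,0.093,0,0,-0.007,0,0,0,0.093,0,0,-0.002,0,0,0,0.093,0,0,0,0,0,0,0.093]
}}

```text
clock: 12.1
tool_pos: [505.2, -15.1, 14.9]
orientation: [-179.9, -0.0, 90.0]
contact_force: [0.1, -0.7, 0.6]
finger_gap: 1.0
```

Call:
{"fn": "play_rows", "kwargs": {
  "plan": [0,0,0,0,0,0,0.093,0,0,0,0,0,0,0.075,0,0,0,0,0,0,0.064,0,0,0,0,0,0,0.05,0,0,0,0,0,0,0.05]
}}

```text
clock: 12.52
tool_pos: [505.6, -15.1, 15.5]
orientation: [180.0, 0.0, 90.0]
contact_force: [-0.7, -0.3, 0.2]
finger_gap: 0.768
```

Call:
{"fn": "play_rows", "kwargs": {
  "plan": [0,0,0,0,0,0,0.05,0,0,0,0,0,0,0.05,0,0,0,0,0,0,0.05,0,0,0,0,0,0,0.05,0,0,0,0,0,0,0.05]
}}

```text
clock: 12.93
tool_pos: [505.5, -15.1, 15.2]
orientation: [-180.0, -0.0, 90.0]
contact_force: [-1.2, 0.4, 3.2]
finger_gap: 0.63
```

Call:
{"fn": "play_rows", "kwargs": {
  "plan": [0,0,0.005,0,0,0,0.05,0,0,0.015,0,0,0,0.05,0,0,0.025,0,0,0,0.05,0,0,0.025,0,0,0,0.05,0,0,0.015,0,0,0,0.05]
}}

```text
clock: 13.35
tool_pos: [506.0, -15.1, 102.9]
orientation: [179.9, 0.0, 90.0]
contact_force: [0.9, -0.0, -1.2]
finger_gap: 0.632
```

Call:
{"fn": "play_rows", "kwargs": {
  "plan": [-0.003,0.016,0,0,0,0.0733,0.05,-0.003,0.03,0,0,0,0.0733,0.05,-0.003,0.035,0,0,0,0.0733,0.05,-0.003,0.03,0,0,0,0.0733,0.05,-0.003,0.016,0,0,0,0.0733,0.05]
}}

```text
clock: 13.77
tool_pos: [490.0, 114.4, 100.4]
orientation: [180.0, -0.0, 111.2]
contact_force: [-0.2, -0.7, -1.2]
finger_gap: 0.634
```

Call:
{"fn": "play_rows", "kwargs": {
  "plan": [0,0,0,0,0,0,0.05,0,0,0,0,0,0,0.05,0,0,0,0,0,0,0.05,0,0,0,0,0,0,0.05,0,0,0,0,0,0,0.05]
}}

```text
clock: 14.18
tool_pos: [490.6, 111.1, 100.1]
orientation: [-180.0, 0.0, 110.9]
contact_force: [-0.7, -0.0, -1.9]
finger_gap: 0.631
```

```bash
python3 - <<'E'
from h import *
p=look("wrist",["house","house_ridge","setter","pocket","pocket_ridge"],"w6.png"); rect(p,"setter",36)
look("top",["setter","pocket","pocket_ridge"])
E
```

```text
house [(0.97, [485.2, 110.0, 98.1])]
house_ridge [(0.87, [514.2, 121.9, 98.2])]
setter [(0.6, [491.2, 236.6, 4.4])]
pocket [(0.88, [494.0, 236.8, 13.8])]
pocket_ridge [(0.84, [514.4, 250.3, 15.1]), (0.2, [666.8, 241.3, -0.3])]
14.4833 [490.5 111.7 100.1] [-180.    -0.   110.9] [-0.4  0.2 -1.6] 0.6349888367487855
setter ((488.6611633300781, 226.22622680664062), (88.6100082397461, 75.38070678710938), 23.495553970336914)
setter []
pocket []
pocket_ridge []
14.7333 [490.5 111.9 100.2] [180.  -0. 111.] [-0.4  0.6 -1.2] 0.6331665936783223
```

View pics/w6.png

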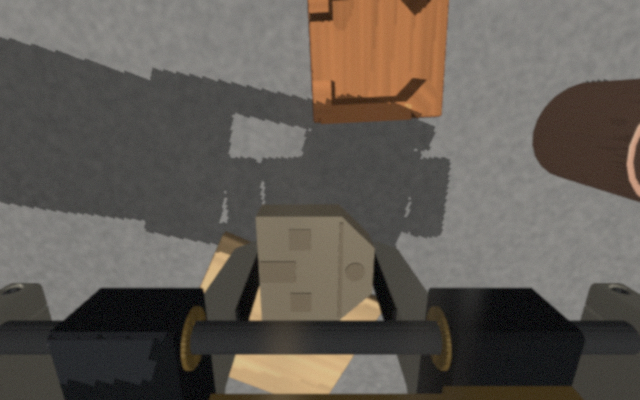

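The plaque is held square (base u 258, ridge u 373). The setter is cut off at the top of the picture and stands about 2.5° further round. I'll raise the arm for a full view.

Call:
{"fn": "play_rows", "kwargs": {
  "plan": [0,-0.003,0.025,0,0,0.01,0.05,0,-0.005,0.03,0,0,0.01,0.05,0,-0.005,0.03,0,0,0.012,0.05,0,-0.003,0.02,0,0,0.012,0.05,0,0,0,0,0,0,0.05]
}}

```text
clock: 15.15
tool_pos: [491.7, 95.7, 209.9]
orientation: [179.7, 0.1, 113.5]
contact_force: [-1.1, 0.3, 0.2]
finger_gap: 0.629
```

Call:
{"fn": "play_rows", "kwargs": {
  "plan": [0,0,0,0,0,0,0.05,0,0,0,0,0,0,0.05,0,0,0,0,0,0,0.05,0,0,0,0,0,0,0.05]
}}

```text
clock: 15.48
tool_pos: [490.0, 96.0, 203.7]
orientation: [-179.9, -0.0, 113.5]
contact_force: [-1.1, 0.4, -1.6]
finger_gap: 0.63
```

```bash
python3 - <<'E'
from h import *
p=look("wrist",["house","house_ridge","setter","pocket","pocket_ridge"],"w7.png"); rect(p,"setter",36)
cv2.imwrite("pics/w7c.png",cv2.resize(p["pixels"][0:200,240:480,::-1],(720,600),interpolation=2))
import pickle; pickle.dump({k:p[k] for k in("world_to_cam","fx","fy","cx","cy")},open("w7.pkl","wb"))
E
```

```text
house [(0.57, [487.2, 95.0, 199.1])]
house_ridge [(0.8, [517.0, 106.9, 203.0])]
setter [(0.74, [490.9, 236.4, 3.6])]
pocket [(0.97, [490.3, 236.1, 13.6])]
pocket_ridge [(0.71, [512.1, 250.8, 13.4])]
15.7833 [490.4  95.9 204.9] [-180.    -0.   113.5] [-0.3 -0.3 -0.9] 0.6310899088276765
setter ((486.7317810058594, 232.3070068359375), (93.13441467285156, 89.01973724365234), 23.504796981811523)
```

View pics/w7c.png

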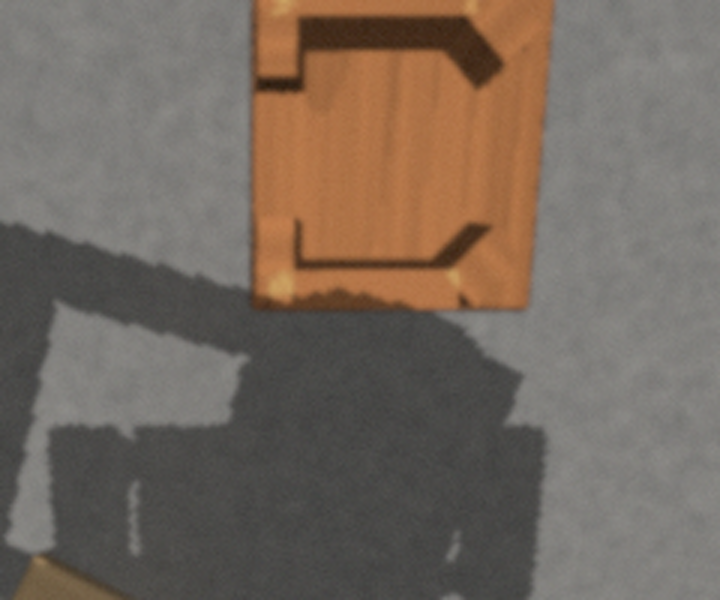

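```bash
python3 - <<'E'
from h import *
p=get_image("wrist"); s=telemetry.observe(); t=s["tool_pos"]; a=np.radians(113.5)
R=np.array([[np.cos(a),np.sin(a)],[-np.sin(a),np.cos(a)]])
L=lambda X:(R@(np.array(X)[:2]-t[:2])).round(1)
q=lambda u,v,z:L(onz(p,240+u/3,v/3,z))
print(t)
print("outer bottom-left/right z36",q(255,308,36),q(528,308,36)," left top",q(253,80,36),"right top",q(548,80,36))
print("floor: y-wall near",q(370,262,12),"far",q(370,48,12),"base",q(300,240,12),q(300,84,12))
m=trace(p,"house")[0]["region"]; r=np.argwhere(m); print("house px",r.min(0),r.max(0))
z=t[2]+16.7
c=r[:,1]; v0=r[:,0].min()
for v in (v0+3,v0+10,v0+20): 
    k=np.where(m[v])[0]; print(v,L(onz(p,k.min(),v,z)),L(onz(p,k.max(),v,z)))
print("far edge",L(onz(p,300,v0,z)))
g=cv2.Canny(p["pixels"],40,120); print("tips row245",np.where(g[245])[0])
I=p["pixels"][180:340,200:440,::-1]; cv2.imwrite("pics/w8c.png",cv2.convertScaleAbs(cv2.resize(I,(720,480),interpolation=2),alpha=1.5))
E
```

```text
[490.46977317  95.91872476 205.11321719]
outer bottom-left/right z36 [82.1 -8.2] [ 82.1 -98.2]  left top [149.4  -7. ] right top [149.4 -98.1]
floor: y-wall near [ 97.2 -48.8] far [163.5 -45.9] base [104.4 -24.2] [152.9 -23.1]
house px [204 257] [319 373]
207 [34.6 28.4] [ 34.6 -11.1]
214 [31. 30.] [ 31.  -14.6]
224 [25.7 30.3] [ 25.7 -19.8]
far edge [36.1  8.8]
tips row245 [220 221 242 243 244 257 371 372 387 388 389]
```

View pics/w8c.png

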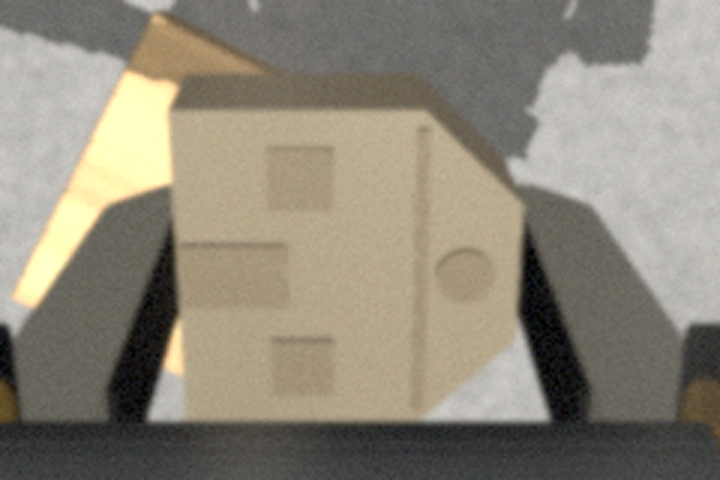

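Call:
{"fn": "play_rows", "kwargs": {
  "plan": [0,0.02,-0.01,0,0,0,0.05,0,0.034,-0.02,0,0,0,0.05,0,0.034,-0.02,0,0,0,0.05,0,0.034,-0.02,0,0,0,0.05,0,0.02,-0.015,0,0,0,0.05]
}}

```text
clock: 16.35
tool_pos: [489.7, 240.4, 118.5]
orientation: [-180.0, -0.0, 113.5]
contact_force: [-0.3, -0.8, -1.8]
finger_gap: 0.63
```

Call:
{"fn": "play_rows", "kwargs": {
  "plan": [0,0,-0.02,0,0,0,0.05,0,0,-0.02,0,0,0,0.05,0,0,-0.01,0,0,0,0.05,0,0,0,0,0,0,0.05,0,0,0,0,0,0,0.05]
}}

```text
clock: 16.77
tool_pos: [490.6, 237.7, 70.5]
orientation: [-180.0, -0.0, 113.5]
contact_force: [-0.2, 0.3, -0.2]
finger_gap: 0.632
```

```bash
python3 - <<'E'
from h import *
p=look("wrist",["house","setter","pocket","pocket_ridge"],"w9.png")
I=p["pixels"][130:330,180:450,::-1]; cv2.imwrite("pics/w9c.png",cv2.convertScaleAbs(cv2.resize(I,(800,592),interpolation=2),alpha=1.5))
E
```

```text
house [(0.57, [487.6, 236.0, 66.2]), (0.23, [488.3, 239.0, 2.2])]
setter [(0.64, [489.8, 234.2, 3.8])]
pocket []
pocket_ridge [(0.87, [514.9, 252.3, 13.5])]
17.0167 [491.  237.9  71.3] [179.9   0.  113.5] [ 0.1 -0.7 -1.6] 0.6333099996756815
```

```bash
python3 - <<'E'
from h import *
p=get_image("wrist"); s=telemetry.observe(); t=s["tool_pos"]; a=np.radians(s["orientation"][2])
R=np.array([[np.cos(a),np.sin(a)],[-np.sin(a),np.cos(a)]])
L=lambda u,v,z:(R@(onz(p,u,v,z)[:2]-t[:2])).round(1)
h=cv2.cvtColor(p["pixels"],cv2.COLOR_RGB2HSV); m=((h[...,0]>5)&(h[...,0]<16)&(h[...,1]>110)).astype(np.uint8)
m=cv2.morphologyEx(m,cv2.MORPH_OPEN,np.ones((3,3)))
n,l,st,_=cv2.connectedComponentsWithStats(m); i=1+np.argmax(st[1:,4]); print(st[1:][st[1:,4]>200].tolist())
m=m>0; ys=np.where((l==i).any(1))[0]; print("cam",(R@(np.linalg.inv(p["world_to_cam"])[:2,3]-t[:2])).round(1))
for v in range(ys.min(),min(ys.max(),330),8):
    k=np.where(m[v])[0]; k=k[(k>180)&(k<450)]
    if len(k)<3: continue
    r=np.split(k,np.where(np.diff(k)>3)[0]+1)
    print(v,[(x[0],x[-1]) for x in r if len(x)>2],"z36",L(k[0],v,36),L(k[-1],v,36),"z12",L(k[0],v,12)[1],L(k[-1],v,12)[1])
hm=trace(p,"house")[0]["region"]; r=np.argwhere(hm); print(r.min(0),r.max(0)); v=r[:,0].min()
for vv in range(v,r[:,0].max(),12):
    k=np.where(hm[vv])[0]; print(vv,k.min(),k.max(),L(k.min(),vv,t[2]+16.7),L(k.max(),vv,t[2]+16.7))
E
```

```text
[[238, 151, 145, 90, 8390]]
cam [84.1  1.5]
151 [(np.int64(337), np.int64(343)), (np.int64(350), np.int64(377))] z36 [ 54.1 -12.3] [ 54.1 -37.2] z12 -13.9 -41.8
159 [(np.int64(245), np.int64(382))] z36 [49.1 45.3] [ 49.1 -40.6] z12 50.5 -45.6
167 [(np.int64(238), np.int64(251)), (np.int64(256), np.int64(382))] z36 [44. 50.] [ 44.  -40.9] z12 55.8 -45.9
175 [(np.int64(239), np.int64(381))] z36 [38.9 49.8] [ 38.8 -40.6] z12 55.5 -45.6
183 [(np.int64(240), np.int64(381))] z36 [33.6 49.5] [ 33.6 -40.9] z12 55.2 -45.9
191 [(np.int64(240), np.int64(380))] z36 [28.3 49.9] [ 28.3 -40.6] z12 55.6 -45.6
199 [(np.int64(241), np.int64(380))] z36 [22.9 49.6] [ 22.8 -40.9] z12 55.3 -45.9
207 [(np.int64(248), np.int64(260)), (np.int64(342), np.int64(379))] z36 [17.4 45.4] [ 17.4 -40.6] z12 50.6 -45.6
215 [(np.int64(249), np.int64(255)), (np.int64(350), np.int64(379))] z36 [11.9 45.1] [ 11.8 -40.9] z12 50.2 -45.9
223 [(np.int64(249), np.int64(254)), (np.int64(359), np.int64(378))] z36 [ 6.2 45.4] [  6.1 -40.6] z12 50.6 -45.6
231 [(np.int64(250), np.int64(255)), (np.int64(367), np.int64(378))] z36 [ 0.5 45.1] [  0.4 -40.9] z12 50.3 -45.9
239 [(np.int64(251), np.int64(255)), (np.int64(371), np.int64(377))] z36 [-5.4 44.8] [ -5.5 -40.6] z12 49.9 -45.5
[203 255] [320 373]
203 274 322 [36.5 21.4] [36.5 -1.9]
215 256 349 [30.3 30.5] [ 30.3 -15.3]
227 256 362 [24.  30.8] [ 23.9 -21.9]
239 257 370 [17.5 30.7] [ 17.4 -26.3]
251 258 373 [10.9 30.5] [ 10.8 -28.1]
263 258 373 [ 4.  30.9] [  4.  -28.5]
275 259 372 [-2.9 30.8] [ -3.  -28.3]
287 261 371 [-10.1  30.1] [-10.2 -28.2]
299 260 364 [-17.4  31. ] [-17.5 -24.8]
311 261 349 [-25.   30.8] [-25.1 -17. ]
```

The setter edges, measured numerically against the held plaque, agree within about 1 mm, and the yaw is aligned. I nudge and lower.

Call:
{"fn": "play_rows", "kwargs": {
  "plan": [-0.0006,-0.0003,-0.01,0,0,0,0.05,0,0,-0.014,0,0,0,0.05,0,0,-0.012,0,0,0,0.05,0,0,-0.006,0,0,0,0.05,0,0,0,0,0,0,0.05]
}}

```text
clock: 17.53
tool_pos: [489.0, 237.2, 26.1]
orientation: [-179.8, 0.0, 113.5]
contact_force: [-0.1, -0.2, -1.4]
finger_gap: 0.632
```

Call:
{"fn": "play_rows", "kwargs": {
  "plan": [0,0,-0.003,0,0,0,0.05,0,0,-0.003,0,0,0,0.05,0,0,-0.002,0,0,0,0.05,0,0,0,0,0,0,0.05,0,0,0,0,0,0,0.05]
}}

```text
clock: 17.95
tool_pos: [489.9, 237.6, 20.3]
orientation: [180.0, 0.0, 113.5]
contact_force: [0.4, 0.2, -0.7]
finger_gap: 0.632
```

Call:
{"fn": "play_rows", "kwargs": {
  "plan": [0,0,-0.0015,0,0,0,0.05,0,0,-0.001,0,0,0,0.05,0,0,-0.001,0,0,0,0.05,0,0,0,0,0,0,0.05,0,0,0,0,0,0,0.05]
}}

```text
clock: 18.37
tool_pos: [489.8, 237.6, 16.6]
orientation: [-180.0, -0.0, 113.5]
contact_force: [-0.3, 0.3, -2.1]
finger_gap: 0.634
```

```bash
python3 - <<'E'
from h import *
look("wrist",[])
E
```

```text
18.4167 [489.9 237.6  16.7] [180.   -0.  113.5] [ 0.5  0.7 -1.5] 0.6344009393746689
```

Call:
{"fn": "play_rows", "kwargs": {
  "plan": [0,0,-0.0008,0,0,0,0.05,0,0,0,0,0,0,0.05,0,0,-0.0007,0,0,0,0.05,0,0,0,0,0,0,0.05,0,0,0,0,0,0,0.05]
}}

```text
clock: 18.83
tool_pos: [489.9, 237.6, 15.2]
orientation: [180.0, -0.0, 113.5]
contact_force: [0.2, 0.9, 0.6]
finger_gap: 0.632
```

Call:
{"fn": "play_rows", "kwargs": {
  "plan": [0,0,-0.0004,0,0,0,0.05,0,0,0,0,0,0,0.05,0,0,0,0,0,0,0.05,0,0,0,0,0,0,0.05]
}}

```text
clock: 19.17
tool_pos: [489.9, 237.6, 15.2]
orientation: [180.0, 0.0, 113.5]
contact_force: [-2.8, -1.0, 5.4]
finger_gap: 0.63
```

Firm contact at tool z 15.2, the same height as when it was gripped on the 12 mm board, so the plaque is on the pocket floor. A quick check before I release.

```bash
python3 - <<'E'
from h import *
look("wrist",["house","house_ridge","pocket","pocket_ridge","setter"])
E
```

```text
house [(0.97, [487.4, 234.6, 11.6])]
house_ridge [(0.62, [516.9, 249.6, 13.7])]
pocket []
pocket_ridge [(0.58, [513.1, 252.6, 17.2])]
setter []
19.4667 [489.9 237.6  15.2] [180.    0.  113.5] [-3.6 -2.2  6.9] 0.6355771919069412
```

Call:
{"fn": "play_rows", "kwargs": {
  "plan": [0,0,-0.0002,0,0,0,0.05,0,0,0,0,0,0,0.05,0,0,0,0,0,0,0.05,0,0,0,0,0,0,0.06,0,0,0,0,0,0,0.063]
}}

```text
clock: 19.88
tool_pos: [490.0, 237.7, 14.6]
orientation: [180.0, -0.0, 113.5]
contact_force: [-0.2, -0.7, -0.6]
finger_gap: 0.669
```

Call:
{"fn": "play_rows", "kwargs": {
  "plan": [0,0,0,0,0,0,0.068,0,0,0,0,0,0,0.074,0,0,0,0,0,0,0.08,0,0,0,0,0,0,0.08,0,0,0,0,0,0,0.08]
}}

```text
clock: 20.3
tool_pos: [489.8, 237.6, 14.5]
orientation: [-180.0, 0.0, 113.5]
contact_force: [-0.6, 0.8, -0.2]
finger_gap: 0.858
```

Call:
{"fn": "play_rows", "kwargs": {
  "plan": [0,0,0.01,0,0,0,0.08,0,0,0.025,0,0,0,0.08,0,0,0.035,0,0,0,0.08,0,0,0.035,0,0,0,0.08,0,0,0.025,0,0,0,0.08]
}}

```text
clock: 20.72
tool_pos: [490.2, 237.8, 148.6]
orientation: [179.8, -0.0, 113.5]
contact_force: [-0.2, -0.4, 0.0]
finger_gap: 0.865
```

Call:
{"fn": "play_rows", "kwargs": {
  "plan": [0,-0.02,0.02,0,0,0,0.08,0,-0.03,0.02,0,0,0,0.08,0,-0.03,0.02,0,0,0,0.08,0,-0.03,0.01,0,0,0,0.08,0,-0.02,0,0,0,0,0.08]
}}

```text
clock: 21.13
tool_pos: [490.2, 105.8, 218.3]
orientation: [179.8, 0.1, 113.5]
contact_force: [0.4, 0.0, 0.4]
finger_gap: 0.86
```

```bash
python3 - <<'E'
from h import *
p=look("wrist",["house","house_ridge","setter","pocket","pocket_ridge"]); rect(p,"house",32); 
m=trace(p,"house"); s=telemetry.observe()
for d in m[:3]:
    r=np.argwhere(d["region"]); print(d["score"],r.min(0),r.max(0),r.mean(0),p["pixels"][tuple(r.mean(0).astype(int))])
look("scene",["house","house_ridge","mug","disc","brush"])
E
```

```text
house [(0.69, [513.3, 248.7, 16.0]), (0.68, [486.3, 235.3, 13.6])]
house_ridge [(0.67, [517.8, 246.7, 16.5])]
setter []
pocket []
pocket_ridge [(0.7, [515.1, 251.4, 15.3])]
21.4333 [489.7 108.2 214.6] [-180.    -0.   113.5] [ 0.1 -0.4 -0.4] 0.8589623077357811
house ((488.5264892578125, 236.6733856201172), (60.46542739868164, 61.091224670410156), 23.531749725341797)
0.73 [ 28 336] [ 94 397] [ 60.32376265 364.25239267] [193 197 185]
house [(0.88, [490.8, 234.9, 10.6]), (0.82, [398.5, -218.4, 0.2]), (0.77, [497.1, -405.4, -1.6])]
house_ridge [(0.83, [529.8, -399.2, -1.5]), (0.82, [516.9, 250.7, 10.0]), (0.66, [427.2, -221.0, -2.8])]
mug [(0.96, [667.6, 238.5, 1.2])]
disc [(0.69, [723.2, -53.5, -4.4]), (0.51, [519.4, 249.4, 9.9])]
brush [(0.77, [654.9, -236.6, 2.1]), (0.7, [498.5, -20.8, -3.2])]
21.8333 [489.8 107.8 214.5] [-180.    -0.   113.5] [ 0.3 -0.4 -0.1] 0.8592727947568845
```

Call:
{"fn": "play_rows", "kwargs": {
  "plan": [0,0,0,0,0,0,0.08,0,0,0,0,0,0,0.08,0,0,0,0,0,0,0.08]
}}

```text
clock: 22.08
tool_pos: [489.9, 107.6, 214.5]
orientation: [-180.0, 0.0, 113.5]
contact_force: [-0.3, 0.3, 0.3]
finger_gap: 0.859
```

```bash
python3 -c "
from h import *
print(workorder.finish_job())"
```

```text
the job is handed in; nothing more can be done
None
```

I handed the job in at about 22 s of the 54 s; `finish_job` gives no verdict. I took the cream plaque by its side edges, lifted it out of the mould, set it flat on the board and let go. Then I took it by base and ridge and lowered it into the setter's pocket, pressing it onto the floor before I released it.

**Seating:** contact came at tool height 15.2 mm, the same height as when I gripped it on the 12 mm board, so it is on the pocket floor.

**Final pose:** the last wrist view puts the centre at about (488.5, 236.7) mm with yaw 23.5°, which agrees with the setter's estimated yaw of 23.5°. The scene camera puts the centre at (491, 235) and the underside near z 11 mm. The ridge point agrees with the pocket's ridge point to within about 5 mm, with about 4 mm of detector error.

**Bystanders:** the mug and brush read within about 3 mm of their starting positions. The disc's best detection is also within about 2 mm.

**Disagreements:**
- The last wrist view gave a spurious top hit for the house near the ridge, and the scene view gave lower-scored spurious hits for the disc and the brush.
- The wrist view did not report the setter or pocket under the seated plaque.
- The 12-picture limit was reached before the final descent, so the alignment just before lowering and the seating itself were checked by numbers only.

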